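# Release the latched key of the lamp's mode-key box

## Robot

A 6-joint arm with a two-finger parallel gripper is mounted at the origin on the work surface. World frame = base frame: x ahead of the robot, y to its left, z up, the work surface at z = 0. Lengths are in m, angles in degrees, forces in N, time in s.
With the tool pointing down it reaches from about 0.375 to 0.9 m from the base axis. Payload 3.1 kg.
Tool frame: the origin (TCP) lies on the centre line of the jaws, within the pads' length; the fingertips stand 14 mm ahead of it and the grasp point (between the pads) lies 5 mm behind it (bot.tips_ahead is the distance from the TCP to the fingertips, in m); z points along the fingers, y is the line along which they close (so a half turn about z gives the same grasp; the last joint's range is limited). The gripper opens to 87 mm and grips with 3 to 60 N. Pads are 19 mm wide; open, the fingers measure 117 mm over their backs; the gripper's body (75 mm by 190 mm) begins 51 mm behind the grasp point.
Start: joints at [-84.941, 30.224, 82.088, -0, 67.689, -10.227], TCP at [0.165, -0.603, 0.237] pointing down, gripper open.
Joint ranges: [-176.69, 176.69], [-43.24, 126.21], [12.49, 139.97], [-82, 262], [0, 151.66], [-163.58, 163.58]. Speed limits (degrees/s): [159.86, 159.86, 180, 180, 180, 180].

## Interface

Orientations are given as a 3x3 rotation matrix whose columns are the frame's x, y, z axes.
In Python, from rig import bot gives the robot as it stands.
- The arm moves only by the tool play_rows, never from a script. Its argument "moves" is a list that holds one entry, the list of rows, each a list of 6 numbers: the shift along the tool's x, y, z in mm, then the turn, a rotation vector about the tool's x, y, z in rad. A call has 1 to 5 rows; each row shifts and turns the commanded pose from where the row before left it, along the tool's axes as they then stand; what a row does not reach is not made up. A row lasts 1/10 s, in which the tool goes at most 50 mm and 8.59 degrees, less where a joint would pass 70% of its speed; a pose out of reach is approached as far as the arm can. A call with a gripper value outside its range is refused whole. "fingers" is the opening, from -1 (shut) to 1 (fully open), set as the call begins (left out, the last holds). The fingers move at their own pace and stop on an object; the grip force is fixed at half the most. Time passes only in rows, so rows that do not move let the fingers close. It gives the time, the measured TCP pose, the force, the opening and the grip force at its end, in the units of the state.
- bot.read_state(): the state, without advancing time (a new reading comes with each control period).
- bot.capture(name): name is "side" or "top"; returns a dict with "image" (480x640x3 uint8, blue, green, red), "fx", "fy", "cx", "cy" (pixels), "distortion" ([k1, k2, p1, p2, k3] as OpenCV has them; the pictures are not rectified), "R" (3x3) and "t" (3): a world point X has camera coordinates R X + t. Camera axes: x right, y down, z forward; pixel columns grow to the right and rows downward; lengths in m; the calibration is good to about 2 mm. A picture is of the moment at which its call begins. There is no depth.
- bot.hand_in(): hands the job in; it is judged then, once.
Trained networks look in a picture, given as the dict that the camera call returned (one of the last four; its "shot" number tells which), for a name from the list of things; names that differ only in an ending like _2 or _b are one class to them, and where a whole thing is asked for, a point or a joint stands for the part that bears it (a point fixed in the world has none). Each returns a list of dicts, best first, with "confidence" (0 to 1); they miss things now and then, are a little off and sometimes report something else, mostly with a low value. They report only what shows in the picture. A call takes as long as a camera call.
- bot.search_frame(picture, query): "centre" ([column, row] in pixels, amid what is visible of it).
- bot.silhouettes(picture, query): "pixels" (480x640 bool, what is visible of it) and "centre" ([column, row] in pixels, amid what is visible of it).
- bot.pinpoint(picture, query): "centre" ([column, row] in pixels: a listed point, or the origin of a listed thing).
The state is a dict: "time_s": time; "joint_positions": joint angles; "qvel": joint speeds; "tau": joint torques, N m; "position": TCP position; "tcp_rot": TCP orientation; "force": force on the tool from outside, world axes, zero at the start; "moment": the same for the moment, N m; "opening": opening from 0.0 (shut) to 1.0 (fully open); "grasp_force": force on a finger pad.
Only numpy, scipy, OpenCV 4.12 (cv2) and the standard library are available. Lean on these libraries where they do the work, as an engineer would, in place of code of your own. Each camera call takes 0.05 s, during which the arm holds its last target. There are 200 camera calls.

## Task

One of the four white keys on the black lamp-control box is latched down. With the fingertips, tap every key lightly, one after another along the row, starting at the key farthest from the flag window, to find the latched one; then press that key fully down and let go, so that it pops up and the white flag in the window drops out of sight. Never push a free key down to its bottom, and leave the jar, band, marker and stamp where they are.

Things in the scene. Friction and masses are not known exactly. Their poses are not given: they have to be found in the camera images.
- key_box: Black box fixed to the table, 110 (x) by 235 (y) by 50 mm high; four identical white keys in a row along y on its top at y = +63, +21, -21, -63 mm (keys 1 to 4), x = 0. Origin on the table under the row's middle; x away from the robot at yaw 0, z up. It spans y = +95 to -140 mm; a clear fixed cover 27 mm tall at y = -94 to -132 mm is the flag window. Any one of the keys may be the latched one.
- flag (a joint): White flag block, 30 by 16 mm, under the clear cover: 0.015 m = standing 14 mm out of the box's top, a key is latched; below 0.0048 m (down to -0.006) = sunk into the box, no key latched. It cannot be touched.
- home_bar (a joint): Bar inside the box, unseen: 0 m at rest. It sinks only while a free key is pushed more than 8.5 mm of its 12 mm down; over 0.0015 m (key 10 mm down) the free key has been pushed to its bottom.
- key_1: Key 1, farthest from the flag window. White cap 30 (x) by 24 mm (y). Origin: the fixed socket on the box's top, mid-key, 50 mm above the table; it does not move with the cap. Axes as the box's. A free cap's top is 18 mm above the origin; it gives from 2 N on, 0.6 N more per mm, travel 12 mm, and springs back; down to 8 mm (7 N) is still a light tap.
- key_2: Key 2, all as key 1. The latched cap's top is 5 mm lower than a free one (13 mm above the origin). It stays hard up to 5 N, then yields; pushed less than 2 mm (6.5 N) it stays latched.
- key_3: Key 3, all as key 1. The latched key is released by pushing it fully down: it lets go 5 mm below its latched height (8 to 10 N) and bottoms after 7 mm, i.e. 12 mm below the free height, where the force climbs past 12 N. Let go, it rises level with the others and stays up.
- key_4: Key 4, beside the flag window, all as key 1. White cap 30 (x) by 24 mm (y). Origin: the fixed socket on the box's top, mid-key, 50 mm above the table; it does not move with the cap. Axes as the box's. 
- paint_jar_center (a point): Bystander: small glass paint jar with a red lid, 56 mm across, 34 mm high, standing past key 1's end of the box; this point is its centre.
- band_center (a point): Bystander: dark metal cigar band, an upright ring 28 mm across and 34 mm high, on the far side of the box; its centre.
- marker_center (a point): Bystander: white marker with a green cap, 120 by 17 by 17 mm, lying on the near side of the box; its centre.
- wood_stamp_center (a point): Bystander: turned wooden hand stamp, 32 mm across, 58 mm high, standing on the far side of the box; its centre.

How it is judged (in metres and radians):
On the way, in this order (a step that is already met when the one before it is completed fails the run):
1. key 1 (farthest from the flag window) is tapped with the fingers (contact force between the fingers and key_1 above 0.5 N), for 0.02 s.
2. key 2 (second in the row) is tapped with the fingers (contact force between the fingers and key_2 above 0.5 N), for 0.02 s.
3. key 3 (third in the row) is tapped with the fingers (contact force between the fingers and key_3 above 0.5 N), for 0.02 s.
4. key 4 (next to the flag window) is tapped with the fingers (contact force between the fingers and key_4 above 0.5 N), for 0.02 s.
5. after the taps the latched key is pressed and released: the flag drops (value of joint flag below 0.0048 m), for 0.1 s.
At the end, for the whole second after the job is handed in: The flag is down (below 4.8 mm), so no key is latched; the home bar is at rest (within 0.5 mm); jar, band, marker and stamp are within 15 mm of where they began (value of joint flag below 0.0048 m and value of joint home_bar below 0.0005 m and distance of each of paint_jar_center, band_center, marker_center, wood_stamp_center from where it was at the start of the episode below 0.015 m); the robot touches nothing.
It fails at once if a free key is pushed down to its bottom (home bar beyond 1.5 mm) (value of joint home_bar above 0.0015 m).
It fails at once if the jar, band, marker or stamp is lifted, carried or shifted by more than 15 mm (distance of any of paint_jar_center, band_center, marker_center, wood_stamp_center from where it was at the start of the episode above 0.015 m).
It also fails if it takes over 45 s, if anything falls off the work surface, if the arm or the gripper's body presses on something with over 40 N, if the wrist force passes 120 N, or if a joint passes its speed limit or range.

## Working session

There is one attempt and no reset: what is moved stays moved. The work goes in short steps, Python scripts to look and compute and a tool call to move; the robot and the scene stay as the last step left them, time stands still between calls to the robot, and variables do not carry over. Pictures are saved under pics/ and viewed, at most 10 in all, crops included, and the job is handed in when it is done.

Besides the shell and the picture viewer there is one more tool, called after "Emit:" by a JSON object that holds its "fn" and its "kwargs". play_rows: Moves the arm, as the interface text tells. Its arguments: {"type":"object","properties":{"moves":{"type":"array","items":{"type":"array","items":{"type":"array","items":{"type":"number"}}}},"fingers":{"type":"number"}},"required":["moves"]}

```bash
mkdir -p pics; cat > h.py <<'E'
import numpy as np, cv2
from rig import bot
def K(p): return np.array([[p["fx"],0,p["cx"]],[0,p["fy"],p["cy"]],[0,0,1.]])
def ray(p,uv):
    n=cv2.undistortPoints(np.array([[uv]],float),K(p),np.array(p["distortion"]))[0,0]
    R=np.array(p["R"]);t=np.array(p["t"]); return -R.T@t, R.T@np.r_[n,1]
def atz(p,uv,z):
    c,d=ray(p,uv); return c+d*(z-c[2])/d[2]
def proj(p,X):
    return cv2.projectPoints(np.array(X,float).reshape(-1,3),cv2.Rodrigues(np.array(p["R"]))[0],np.array(p["t"],float),K(p),np.array(p["distortion"]))[0][:,0]
E
python3 - <<'E'
from h import *
s=bot.read_state(); print({k:np.round(v,3).tolist() for k,v in s.items()}, bot.tips_ahead)
for n in ("side","top"):
    p=bot.capture(n); cv2.imwrite(f"pics/{n}0.png",p["image"])
    print(n,"cam",np.round(ray(p,[320,240])[0],3))
    for q in ("key_box","key_1","key_2","key_3","key_4","flag","paint_jar_center","band_center","marker_center","wood_stamp_center"):
        print(q,[(np.round(d["centre"]).tolist(),round(d["confidence"],2),np.round(atz(p,d["centre"],0 if q=="key_box" else .05),3)[:2].tolist()) for d in bot.pinpoint(p,q)[:5]])
E
```

```text
{'time_s': 0.0, 'joint_positions': [-84.941, 30.279, 82.157, -0.003, 67.689, -10.226], 'qvel': [0.12, 0.065, -0.076, -0.001, 0.011, 0.053], 'tau': [-0.001, -44.005, -17.659, 0.063, 0.058, -0.0], 'position': [0.165, -0.602, 0.236], 'tcp_rot': [[0.965, 0.264, -0.0], [0.264, -0.965, 0.002], [0.0, -0.002, -1.0]], 'force': [-0.761, -0.472, -0.059], 'moment': [-0.019, 0.028, -0.053], 'grasp_force': 0.0, 'opening': 0.998} 0.014
side cam [0.306 0.5   0.659]
key_box [([364.0, 226.0], 0.58, [0.53, -0.021])]
key_1 [([371.0, 194.0], 0.97, [0.535, -0.039]), ([373.0, 178.0], 0.75, [0.548, -0.072]), ([363.0, 242.0], 0.63, [0.501, 0.046]), ([369.0, 220.0], 0.59, [0.513, 0.007])]
key_2 [([371.0, 194.0], 0.97, [0.535, -0.039]), ([373.0, 178.0], 0.75, [0.548, -0.072]), ([363.0, 242.0], 0.63, [0.501, 0.046]), ([369.0, 220.0], 0.59, [0.513, 0.007])]
key_3 [([371.0, 194.0], 0.97, [0.535, -0.039]), ([373.0, 178.0], 0.75, [0.548, -0.072]), ([363.0, 242.0], 0.63, [0.501, 0.046]), ([369.0, 220.0], 0.59, [0.513, 0.007])]
key_4 [([371.0, 194.0], 0.97, [0.535, -0.039]), ([373.0, 178.0], 0.75, [0.548, -0.072]), ([363.0, 242.0], 0.63, [0.501, 0.046]), ([369.0, 220.0], 0.59, [0.513, 0.007])]Traceback (most recent call last):
  File "<stdin>", line 7, in <module>
ValueError: it knows: band_center, key, key_box, marker_center, paint_jar_center, wood_stamp_center
```

```bash
python3 - <<'E'
from h import *
for n in ("side","top"):
    p=bot.capture(n); cv2.imwrite(f"pics/{n}0.png",p["image"])
    print(n,"cam",np.round(ray(p,[320,240])[0],3))
    for q in ("key_box","key_1","paint_jar_center","band_center","marker_center","wood_stamp_center"):
        print(q,[(np.round(d["centre"]).tolist(),round(d["confidence"],2),np.round(atz(p,d["centre"],{"key_box":0,"key_1":.05}.get(q,.015)),3)[:2].tolist()) for d in bot.pinpoint(p,q)[:5]])
E
```

```text
side cam [0.306 0.5   0.659]
key_box [([362.0, 226.0], 0.62, [0.533, -0.019])]
key_1 [([372.0, 175.0], 0.82, [0.552, -0.076]), ([371.0, 195.0], 0.72, [0.534, -0.039]), ([365.0, 240.0], 0.66, [0.501, 0.041]), ([368.0, 217.0], 0.61, [0.517, 0.003]), ([365.0, 230.0], 0.5, [0.509, 0.026])]
paint_jar_center [([354.0, 300.0], 0.77, [0.474, 0.113])]
band_center [([299.0, 171.0], 0.64, [0.67, -0.053])]
marker_center [([434.0, 210.0], 0.6, [0.451, -0.093]), ([371.0, 196.0], 0.51, [0.546, -0.067])]
wood_stamp_center [([286.0, 248.0], 0.9, [0.6, 0.089])]
top cam [0.441 0.079 0.887]
key_box [([371.0, 277.0], 0.65, [0.521, -0.019])]
key_1 [([359.0, 273.0], 0.95, [0.521, 0.005]), ([333.0, 285.0], 0.88, [0.502, 0.043]), ([387.0, 266.0], 0.83, [0.533, -0.036]), ([410.0, 252.0], 0.73, [0.554, -0.071])]
paint_jar_center [([283.0, 301.0], 0.78, [0.479, 0.118]), ([409.0, 252.0], 0.43, [0.558, -0.075])]
band_center [([390.0, 181.0], 0.71, [0.671, -0.045])]
marker_center []
wood_stamp_center [([298.0, 222.0], 0.76, [0.602, 0.098]), ([332.0, 284.0], 0.49, [0.507, 0.044])]
```

View pics/top0.png

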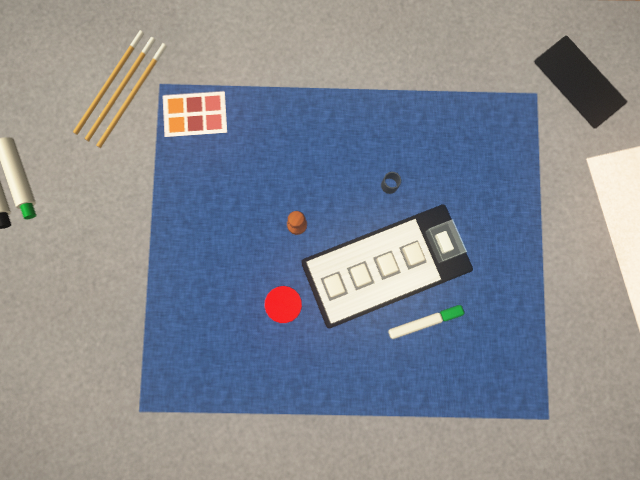

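View pics/side0.png

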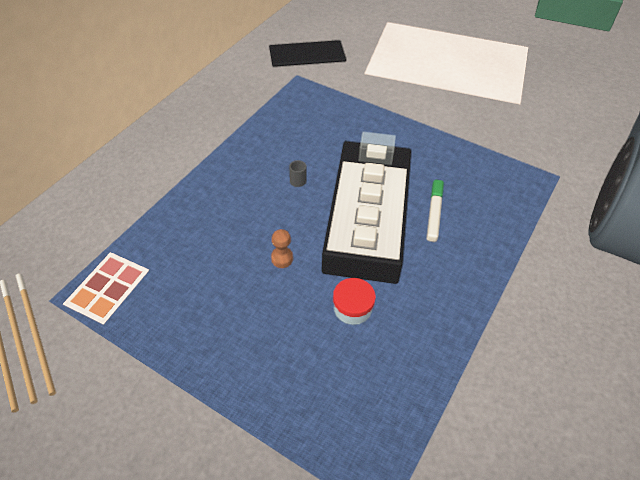

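The box lies at a yaw of about 24°. The flag window is at (445,240) in the top view and the jar is beside key 1 at (283,304), so the keys from 1 to 4 are at (333,285), (359,273), (387,266) and (412,253). Next I'll fit the pose and plan the approach rows.

```bash
cat > plan.py <<'E'
from h import *
from scipy.optimize import least_squares
from scipy.spatial.transform import Rotation as Ro
def rows(P,R,goal,yaw_turn,n):
    "n equal world steps from P to goal, turning yaw_turn rad about tool z per row"
    out=[]; d=(np.array(goal)-P)/n
    for i in range(n):
        out.append(np.r_[np.round(R.T@d*1000,1),0,0,yaw_turn].tolist())
        R=R@Ro.from_rotvec([0,0,yaw_turn]).as_matrix()
    return out
E
python3 - <<'E'
from plan import *
Y=np.array([63,21,-21,-63])/1e3
obs=[]
for n in ("side","top"):
    for k in range(3):
        p=bot.capture(n)
        c=[d["centre"] for d in bot.pinpoint(p,"key") if d["confidence"]>.4]
        obs.append((p,c))
def keys(v): return np.array([[v[0]-y*np.sin(v[2]),v[1]+y*np.cos(v[2]),.05] for y in Y])
def res(v):
    r=[]
    for p,c in obs:
        k=proj(p,keys(v))
        for u in k:
            dd=np.array(c)-u; j=np.argmin((dd**2).sum(1)); r+=list(np.clip(dd[j],-12,12))
    return np.array(r)
s=least_squares(res,[.527,-.016,np.radians(24)],loss="soft_l1",diff_step=1e-3)
print(s.x,np.degrees(s.x[2]),np.round(res(s.x)).reshape(-1,4,2).tolist())
k=keys(s.x);print(np.round(k,4))
np.save("fit.npy",s.x)
# silhouette check
for p,_ in (obs[2],obs[5]):
    for d in bot.silhouettes(p,"key")[:5]: print(np.round(d["centre"]),round(d["confidence"],2),np.round(atz(p,d["centre"],.065),3)[:2])
st=bot.read_state(); R=np.array(st["tcp_rot"]); P=np.array(st["position"])
tgt=np.pi/2+s.x[2]; a=np.arctan2(R[1,0],R[0,0]); print("turn deg",np.degrees(tgt-a))
n=20
for r in rows(P,R,[k[0,0],k[0,1],.13],-(tgt-a)/n,n): print(np.round(r,3).tolist())
im=obs[5][0]["image"].copy()
for q in k+[0,0,.015]:
    u=proj(obs[5][0],q)[0]; cv2.circle(im,tuple(int(v) for v in u),2,(0,0,255),-1)
cv2.imwrite("pics/fit.png",cv2.resize(im[180:360,240:500],None,fx=3,fy=3))
E
```

```text
[ 0.52589232 -0.01551773  0.39179074] 22.44795612782187 [[[2.0, 0.0], [-1.0, 12.0], [3.0, -3.0], [-1.0, 2.0]], [[0.0, -2.0], [-0.0, 2.0], [1.0, -0.0], [2.0, 2.0]], [[-3.0, 0.0], [3.0, 1.0], [1.0, 0.0], [-0.0, -2.0]], [[3.0, 0.0], [-0.0, -1.0], [-0.0, -1.0], [-2.0, -1.0]], [[1.0, -3.0], [2.0, -0.0], [-2.0, 1.0], [2.0, -3.0]], [[1.0, -0.0], [-1.0, 0.0], [-1.0, 1.0], [-1.0, 0.0]]]
[[ 0.5018  0.0427  0.05  ]
 [ 0.5179  0.0039  0.05  ]
 [ 0.5339 -0.0349  0.05  ]
 [ 0.5499 -0.0737  0.05  ]]
[370. 192.] 0.8 [ 0.533 -0.03 ]
[373. 174.] 0.76 [ 0.546 -0.064]
[365. 235.] 0.57 [0.5   0.045]
[368. 213.] 0.56 [0.514 0.008]
[279. 250.] 0.28 [0.583 0.128]
[386. 265.] 0.79 [ 0.532 -0.033]
[358. 273.] 0.78 [0.519 0.008]
[412. 252.] 0.77 [ 0.552 -0.071]
[385. 269.] 0.26 [ 0.527 -0.031]
turn deg 97.16100271420537
[24.8, -26.7, 5.3, 0.0, 0.0, -0.085]
[26.9, -24.5, 5.3, 0.0, 0.0, -0.085]
[28.9, -22.1, 5.3, 0.0, 0.0, -0.085]
[30.7, -19.6, 5.3, 0.0, 0.0, -0.085]
[32.2, -16.9, 5.3, 0.0, 0.0, -0.085]
[33.6, -14.1, 5.3, 0.0, 0.0, -0.085]
[34.6, -11.3, 5.3, 0.0, 0.0, -0.085]
[35.5, -8.3, 5.3, 0.0, 0.0, -0.085]
[36.0, -5.2, 5.3, 0.0, 0.0, -0.085]
[36.3, -2.2, 5.3, 0.0, 0.0, -0.085]
[36.4, 0.9, 5.3, 0.0, 0.0, -0.085]
[36.2, 4.0, 5.3, 0.0, 0.0, -0.085]
[35.7, 7.0, 5.3, 0.0, 0.0, -0.085]
[35.0, 10.0, 5.3, 0.0, 0.0, -0.085]
[34.0, 13.0, 5.3, 0.0, 0.0, -0.085]
[32.8, 15.8, 5.3, 0.0, 0.0, -0.085]
[31.3, 18.5, 5.3, 0.0, 0.0, -0.085]
[29.7, 21.1, 5.3, 0.0, 0.0, -0.085]
[27.8, 23.6, 5.3, 0.0, 0.0, -0.085]
[25.7, 25.8, 5.3, 0.0, 0.0, -0.085]
```

View pics/fit.png

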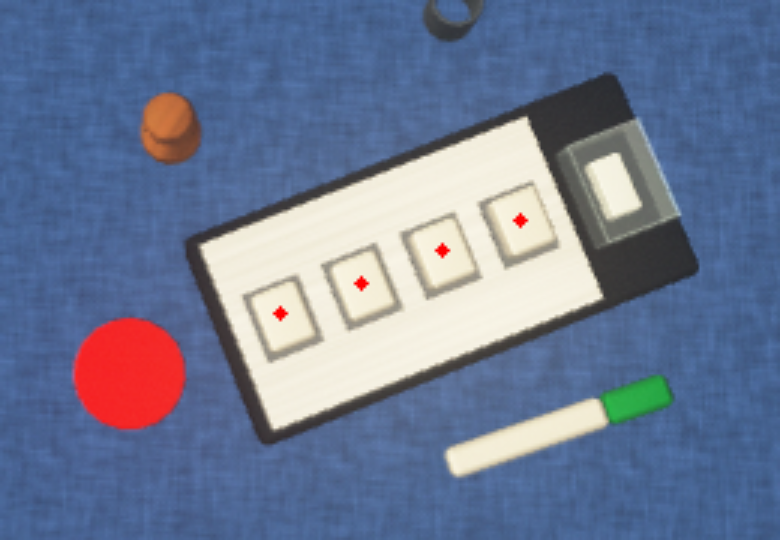

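The red dots fall within about 2 mm of all four cap centres, so the fit is good enough to move. I'm going above key 1 with the fingers shut.

Emit:
{"fn": "play_rows", "kwargs": {"moves": [[[24.8,-26.7,5.3,0,0,-0.085],[26.9,-24.5,5.3,0,0,-0.085],[28.9,-22.1,5.3,0,0,-0.085],[30.7,-19.6,5.3,0,0,-0.085],[32.2,-16.9,5.3,0,0,-0.085]]], "fingers": -1}}

```text
time_s: 2.2
position: [0.2495, -0.4404, 0.2101]
tcp_rot: [[0.768, 0.64, 0.0], [0.64, -0.768, -0.001], [-0.0, 0.001, -1.0]]
force: [0.1, -0.5, 0.0]
opening: 0.632
grasp_force: 0.0
```

Emit:
{"fn": "play_rows", "kwargs": {"moves": [[[33.6,-14.1,5.3,0,0,-0.085],[34.6,-11.3,5.3,0,0,-0.085],[35.5,-8.3,5.3,0,0,-0.085],[36,-5.2,5.3,0,0,-0.085],[36.3,-2.2,5.3,0,0,-0.085]]]}}

```text
time_s: 2.7
position: [0.3337, -0.279, 0.1837]
tcp_rot: [[0.436, 0.9, 0.001], [0.9, -0.436, -0.001], [-0.0, 0.001, -1.0]]
force: [0.3, 0.5, 0.3]
opening: 0.174
grasp_force: 0.0
```

Emit:
{"fn": "play_rows", "kwargs": {"moves": [[[36.4,0.9,5.3,0,0,-0.085],[36.2,4,5.3,0,0,-0.085],[35.7,7,5.3,0,0,-0.085],[35,10,5.3,0,0,-0.085],[34,13,5.3,0,0,-0.085]]]}}

```text
time_s: 3.2
position: [0.4177, -0.1173, 0.1571]
tcp_rot: [[0.026, 1.0, 0.001], [1.0, -0.026, -0.001], [-0.001, 0.001, -1.0]]
force: [-0.2, 0.0, -0.2]
opening: 0.003
grasp_force: 0.0
```

Emit:
{"fn": "play_rows", "kwargs": {"moves": [[[32.8,15.8,5.3,0,0,-0.085],[31.3,18.5,5.3,0,0,-0.085],[29.7,21.1,5.3,0,0,-0.085],[27.8,23.6,5.3,0,0,-0.085],[25.7,25.8,5.3,0,0,-0.085]]]}}

```text
time_s: 3.7
position: [0.5014, 0.0447, 0.1305]
tcp_rot: [[-0.389, 0.921, 0.001], [0.921, 0.389, -0.0], [-0.0, 0.001, -1.0]]
force: [1.3, -0.4, 0.0]
opening: 0.003
grasp_force: 0.0
```

Emit:
{"fn": "play_rows", "kwargs": {"moves": [[[0,0,0,0,0,0],[0,0,0,0,0,0]]]}}

```text
time_s: 3.9
position: [0.5004, 0.0438, 0.1305]
tcp_rot: [[-0.387, 0.922, -0.0], [0.922, 0.387, -0.0], [-0.0, -0.0, -1.0]]
force: [0.5, -1.3, -1.4]
opening: 0.005
grasp_force: 0.0
```

```bash
cat > rel.py <<'E'
from plan import *
v=np.load("fit.npy"); s=bot.read_state(); R=np.array(s["tcp_rot"]); P=np.array(s["position"])
print("t",round(s["time_s"],2),"P",np.round(P*1000,1),"tip z",round(1000*P[2]-14,1),"tilt",np.round(np.degrees(R[2,:2]),2),"F",np.round(s["force"],2))
for i,y in enumerate([.063,.021,-.021,-.063]):
    g=np.array([v[0]-y*np.sin(v[2]),v[1]+y*np.cos(v[2]),.068+.014])
    print("key",i+1,"tool mm",np.round(R.T@(g-P)*1000,1))
print("yaw err deg",np.degrees(v[2]+np.pi/2-np.arctan2(R[1,0],R[0,0])))
E
python3 rel.py; python3 - <<'E'
from h import *
p=bot.capture("side"); cv2.imwrite("pics/a.png",cv2.resize(p["image"][100:320,240:500],None,fx=2.5,fy=2.5))
E
```

```text
t 3.9 P [500.4  43.8 130.5] tip z 116.5 tilt [-0.01 -0.02] F [ 0.51 -1.29 -1.36]
key 1 tool mm [-1.6  0.9 48.5]
key 2 tool mm [-43.6   0.7  48.5]
key 3 tool mm [-85.6   0.4  48.5]
key 4 tool mm [-127.6    0.2   48.5]
yaw err deg -0.32839691929095916
```

View pics/a.png

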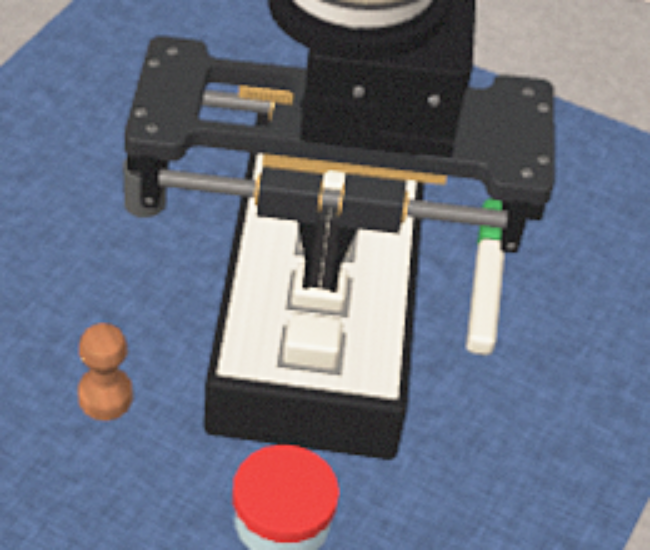

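The fingers are shut and centred over the key row. I'll come down to just above key 1, then tap in small steps.

Emit:
{"fn": "play_rows", "kwargs": {"moves": [[[-1.6,0.8,15,0,0,0],[0,0,15,0,0,0],[0,0,10,0,0,0],[0,0,5,0,0,0],[0,0,0,0,0,0]]]}}

```text
time_s: 4.45
position: [0.5012, 0.0415, 0.0851]
tcp_rot: [[-0.384, 0.923, -0.001], [0.923, 0.384, 0.0], [0.001, -0.001, -1.0]]
force: [-0.9, 0.2, 0.0]
opening: 0.01
grasp_force: 0.0
```

Emit:
{"fn": "play_rows", "kwargs": {"moves": [[[0,0,3,0,0,0],[0,0,2,0,0,0],[0,0,2,0,0,0],[0,0,0,0,0,0]]]}}

```text
time_s: 4.85
position: [0.5022, 0.0418, 0.0789]
tcp_rot: [[-0.386, 0.922, 0.001], [0.922, 0.386, -0.001], [-0.001, 0.001, -1.0]]
force: [-1.0, -1.7, 3.5]
opening: 0.008
grasp_force: 1.9
```

Emit:
{"fn": "play_rows", "kwargs": {"moves": [[[0,0,0,0,0,0]]]}}

```text
time_s: 4.95
position: [0.5022, 0.0419, 0.079]
tcp_rot: [[-0.386, 0.922, 0.001], [0.922, 0.386, -0.001], [-0.001, 0.001, -1.0]]
force: [0.3, -2.6, 4.0]
opening: 0.007
grasp_force: 1.9
```

Key 1 gave 3.5–4 N at a tip height of 65 mm, so it is free. Going on to key 2.

Emit:
{"fn": "play_rows", "kwargs": {"moves": [[[0,0,-12,0,0,0],[-21,0,0,0,0,0],[-21,0,0,0,0,0],[0,0,0,0,0,0],[0,0,5,0,0,0]]]}}

```text
time_s: 5.45
position: [0.518, 0.0036, 0.0861]
tcp_rot: [[-0.385, 0.923, 0.001], [0.923, 0.385, 0.0], [0.0, 0.001, -1.0]]
force: [0.5, 0.7, -1.3]
opening: -0.001
grasp_force: 0.0
```

Emit:
{"fn": "play_rows", "kwargs": {"moves": [[[0,0,3,0,0,0],[0,0,2,0,0,0],[0,0,2,0,0,0],[0,0,0,0,0,0]]]}}

```text
time_s: 5.85
position: [0.5175, 0.0039, 0.0781]
tcp_rot: [[-0.386, 0.922, -0.001], [0.922, 0.386, 0.0], [0.001, -0.001, -1.0]]
force: [0.4, -0.4, -0.1]
opening: 0.006
grasp_force: 0.0
```

Emit:
{"fn": "play_rows", "kwargs": {"moves": [[[0,0,0,0,0,0]]]}}

```text
time_s: 5.95
position: [0.5179, 0.0036, 0.0785]
tcp_rot: [[-0.386, 0.922, -0.0], [0.922, 0.386, 0.0], [0.0, -0.0, -1.0]]
force: [-0.1, -0.3, 0.5]
opening: 0.004
grasp_force: 0.0
```

Key 2 gave no force at that depth and looks latched, so I'll lower slowly to a light contact.

Emit:
{"fn": "play_rows", "kwargs": {"moves": [[[0,0,1,0,0,0],[0,0,0,0,0,0]]]}}

```text
time_s: 6.15
position: [0.5181, 0.0034, 0.0776]
tcp_rot: [[-0.386, 0.923, 0.0], [0.923, 0.386, 0.0], [-0.0, 0.0, -1.0]]
force: [1.0, -0.5, -0.1]
opening: 0.007
grasp_force: 0.1
```

Emit:
{"fn": "play_rows", "kwargs": {"moves": [[[0,0,0.7,0,0,0],[0,0,0,0,0,0]]]}}

```text
time_s: 6.35
position: [0.5181, 0.0034, 0.0772]
tcp_rot: [[-0.386, 0.923, 0.0], [0.923, 0.386, 0.0], [-0.0, 0.0, -1.0]]
force: [-0.3, 0.8, 5.1]
opening: 0.006
grasp_force: 2.4
```

Key 2 is hard: 5 N at a tip height of 63 mm, so it is the latched one. I'll lift off and tap keys 3 and 4.

Emit:
{"fn": "play_rows", "kwargs": {"moves": [[[0,0,-13.7,0,0,0],[-21,0,0,0,0,0],[-21,0,0,0,0,0],[0,0,0,0,0,0],[0,0,5,0,0,0]]]}}

```text
time_s: 6.85
position: [0.5342, -0.0355, 0.0856]
tcp_rot: [[-0.385, 0.923, 0.0], [0.923, 0.385, 0.0], [-0.0, 0.0, -1.0]]
force: [0.5, 0.1, -0.5]
opening: 0.004
grasp_force: 0.0
```

Emit:
{"fn": "play_rows", "kwargs": {"moves": [[[0,0,3,0,0,0],[0,0,2,0,0,0],[0,0,2,0,0,0],[0,0,0,0,0,0],[0,0,0,0,0,0]]]}}

```text
time_s: 7.35
position: [0.5331, -0.0346, 0.0785]
tcp_rot: [[-0.386, 0.923, -0.002], [0.923, 0.386, 0.001], [0.002, -0.002, -1.0]]
force: [-2.4, 1.1, 4.7]
opening: 0.003
grasp_force: 2.0
```

Emit:
{"fn": "play_rows", "kwargs": {"moves": [[[0,0,-12,0,0,0],[-21,0,0,0,0,0],[-21,0,0,0,0,0],[0,0,0,0,0,0],[0,0,5,0,0,0]]]}}

```text
time_s: 7.85
position: [0.5511, -0.0749, 0.086]
tcp_rot: [[-0.384, 0.923, 0.002], [0.923, 0.384, -0.0], [-0.001, 0.001, -1.0]]
force: [0.2, 0.2, 0.1]
opening: 0.006
grasp_force: 0.0
```

Emit:
{"fn": "play_rows", "kwargs": {"moves": [[[0,0,3,0,0,0],[0,0,2,0,0,0],[0,0,2,0,0,0],[0,0,0,0,0,0],[0,0,0,0,0,0]]]}}

```text
time_s: 8.35
position: [0.5497, -0.0738, 0.0786]
tcp_rot: [[-0.386, 0.922, -0.001], [0.922, 0.386, 0.0], [0.001, -0.001, -1.0]]
force: [-2.5, -0.1, 5.1]
opening: 0.001
grasp_force: 2.0
```

Keys 3 and 4 are free (4.7 N and 5.1 N). Going back to key 2 to press it fully.

Emit:
{"fn": "play_rows", "kwargs": {"moves": [[[0,0,-12,0,0,0],[28,0,0,0,0,0],[28,0,0,0,0,0],[28,0,0,0,0,0],[0,0,0,0,0,0]]]}}

```text
time_s: 8.85
position: [0.5156, 0.0065, 0.0909]
tcp_rot: [[-0.388, 0.921, -0.003], [0.921, 0.388, 0.002], [0.003, -0.002, -1.0]]
force: [0.0, -0.1, 0.9]
opening: 0.003
grasp_force: 0.0
```

Emit:
{"fn": "play_rows", "kwargs": {"moves": [[[0,0,8,0,0,0],[0,0,5,0,0,0],[0,0,3,0,0,0],[0,0,2,0,0,0],[0,0,0,0,0,0]]]}}

```text
time_s: 9.35
position: [0.5192, 0.0027, 0.0729]
tcp_rot: [[-0.384, 0.923, 0.002], [0.923, 0.384, 0.0], [-0.001, 0.002, -1.0]]
force: [0.0, 2.2, 7.2]
opening: 0.008
grasp_force: 3.8
```

Tip at 59 mm, 7 N. A little further.

Emit:
{"fn": "play_rows", "kwargs": {"moves": [[[0,0,1,0,0,0],[0,0,1,0,0,0],[0,0,0,0,0,0]]]}}

```text
time_s: 9.65
position: [0.5193, 0.0027, 0.0712]
tcp_rot: [[-0.384, 0.923, 0.002], [0.923, 0.384, 0.0], [-0.001, 0.002, -1.0]]
force: [-0.6, 2.5, 8.7]
opening: 0.002
grasp_force: 4.5
```

Emit:
{"fn": "play_rows", "kwargs": {"moves": [[[0,0,1,0,0,0],[0,0,0,0,0,0]]]}}

```text
time_s: 9.85
position: [0.5192, 0.0027, 0.0704]
tcp_rot: [[-0.384, 0.923, 0.002], [0.923, 0.384, 0.0], [-0.001, 0.002, -1.0]]
force: [-0.7, 2.6, 9.5]
opening: 0.004
grasp_force: 4.8
```

The tip is now at 56.4 mm, past the 58 mm release point. I'll let go and look.

Emit:
{"fn": "play_rows", "kwargs": {"moves": [[[0,0,-5,0,0,0],[0,0,-10,0,0,0],[0,0,-30,0,0,0],[0,0,-40,0,0,0],[0,0,-40,0,0,0]]]}}

```text
time_s: 10.35
position: [0.5175, 0.0027, 0.1953]
tcp_rot: [[-0.385, 0.923, -0.002], [0.923, 0.385, 0.0], [0.001, -0.002, -1.0]]
force: [0.5, -0.9, -0.7]
opening: 0.006
grasp_force: 0.0
```

Emit:
{"fn": "play_rows", "kwargs": {"moves": [[[0,-40,-20,0,0,0],[0,-40,0,0,0,0],[0,-40,0,0,0,0],[0,0,0,0,0,0],[0,0,0,0,0,0]]]}}

```text
time_s: 10.85
position: [0.4071, -0.0437, 0.2148]
tcp_rot: [[-0.383, 0.924, 0.001], [0.924, 0.383, -0.0], [-0.0, 0.0, -1.0]]
force: [0.5, -1.2, -0.4]
opening: 0.0
grasp_force: 0.0
```

```bash
python3 rel.py|head -1; python3 - <<'E'
from h import *
f=lambda p,a,b,c,d: cv2.resize(p["image"][a:b,c:d],(400,400))
a=bot.capture("side");b=bot.capture("top")
cv2.imwrite("pics/z.png",np.hstack([f(a,120,280,290,450),f(b,180,340,310,470)]))
E
```

```text
t 10.85 P [407.1 -43.7 214.8] tip z 200.8 tilt [-0.03  0.03] F [ 0.47 -1.18 -0.35]
```

View pics/z.png

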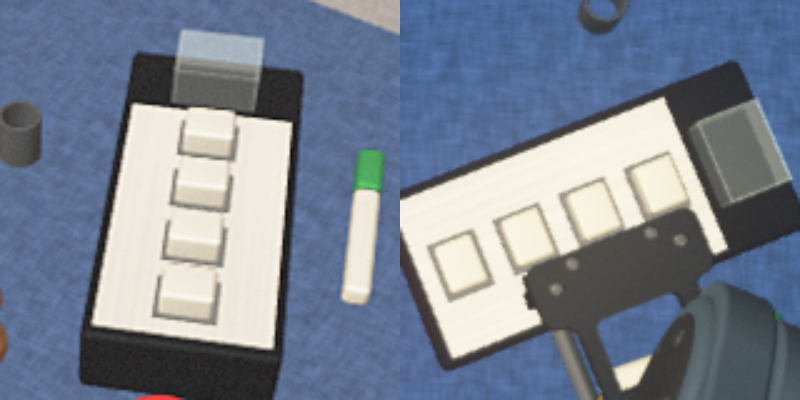

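The window is empty in both views (side crop around (218,70), top crop around (740,150)). All four caps stand level, the bystanders in view are in place, and the arm is clear.

```bash
python3 -c "
from rig import bot
print(bot.hand_in())"
```

```text
the job is handed in; nothing more can be done
None
```

I tapped keys 1 to 4 in order and found key 2 latched; after I pressed it fully and let go, it popped up, the flag dropped out of sight, and I handed the job in (no verdict was returned).

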